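Clamp the agate slab in the pendant drilling jig

ROBOT

A 6-joint arm with a two-finger parallel gripper is mounted at the origin on the work surface. World frame = base frame: x ahead of the robot, y to its left, z up, the work surface at z = 0. Lengths are in m, angles in rad, forces in N, time in s.
With the tool pointing down it reaches from about 0.25 to 0.775 m from the base axis. Payload 4 kg.
Tool frame: the origin (TCP) lies midway between the tips of the shut fingers; the grasp point (between the pads) lies 19 mm behind it (robot.tcp_to_grasp is the z of the grasp point in the tool frame, in m); z points along the fingers, y is the line along which they close (so a half turn about z gives the same grasp; the last joint's range is limited). The gripper opens to 94 mm and grips with 3 to 60 N. Pads are 16 mm wide; open, the fingers measure 119 mm over their backs; the gripper's body (75 mm by 177 mm) begins 78 mm behind the grasp point.
Start: joints at [1.205, 0.087, 1.371, -0, 1.684, -0.103], TCP at [0.143, 0.531, 0.206] pointing down, gripper open.
Joint ranges: [-3.1, 3.1], [-0.76, 2.03], [0.27, 2.55], [-1.08, 4.22], [0.17, 2.65], [-2.57, 2.57]. Speed limits (rad/s): [2.79, 2.79, 3.14, 3.14, 3.14, 3.14].

INTERFACE

Orientations are given as [roll, pitch, yaw] about the fixed x, y, z axes, in that order (R = Rz(yaw) Ry(pitch) Rx(roll)).
In Python, from bench import robot gives the robot as it stands. The module is installed in compiled form; this text tells all that it offers.
- The arm moves only by the tool move_arm, never from a script. Its argument "motion" is one flat list of numbers, 7 for each row, row after row: the turn, a rotation vector about the tool's x, y, z in units of 45 degrees (1.0 is 45 degrees), then the shift along the tool's x, y, z in units of 100 mm (1.0 is 100 mm), then the opening, from 0 (shut) to 1 (fully open). A call has 1 to 12 rows; each row shifts and turns the commanded pose from where the row before left it, along the tool's axes as they then stand; what a row does not reach is not made up. A row lasts 1/12 s, in which the tool goes at most 41.7 mm and 7.16 degrees, less where a joint would pass 70% of its speed; a pose out of reach is approached as far as the arm can. A call with a number of a shift or a turn outside -1 to 1 is refused whole. A call with a gripper value outside its range is refused whole. The fingers move at their own pace and stop on an object; the grip force is fixed at half the most. Time passes only in rows, so rows that do not move let the fingers close. It gives the time, the measured TCP pose, the force, the opening and the grip force at its end, in the units of the state.
- robot.get_obs(): the state, without advancing time (a new reading comes with each control period).
- robot.snapshot(name): name is "scene" or "top" or "wrist"; returns the picture (400x640x3 uint8, red, green, blue); there is no depth.
- robot.get_calibration(name): a dict with "fx", "fy", "cx", "cy" (pixels), "R" (3x3) and "t" (3): a world point X has camera coordinates R X + t. Camera axes: x right, y down, z forward; pixel columns grow to the right and rows downward; lengths in m; the calibration is good to about 2 mm. The wrist camera is an equidistant fisheye: a pixel r from the principal point sees the ray r / f radians off the axis. A picture is of the moment at which its call begins: read the wrist's pose just before it. get_calibration takes no time and is no camera call; for the wrist camera it gives the pose at the moment of the call.
- robot.close_job(): hands the job in; it is judged then, once.
The state is a dict: "time": time; "joint_positions": joint angles; "qvel": joint speeds; "joint_torque": joint torques, N m; "tool_pos": TCP position; "ee_rot": TCP orientation; "wrist_force": force on the tool from outside, world axes, zero at the start; "wrist_torque": the same for the moment, N m; "width": finger opening in m; "finger_force": force on a finger pad.
Only numpy, scipy, OpenCV 4.12 (cv2) and the standard library are available. Lean on these libraries where they do the work, as an engineer would, in place of code of your own. Each camera call takes 0.05 s, during which the arm holds its last target. There are 200 camera calls.

TASK

Get the agate slab ready for drilling: push it along the channel of the drilling jig until it sits squarely and fully against the end stop, and then push the red-balled lever of the toggle clamp over past its centre, towards the slab, so that it snaps down and clamps it. Only push, do not lift the slab, leave the other stones and tools where they are, and finish clear of everything.

Things in the scene. Friction and masses are not known exactly. Their poses are not given: they have to be found in the camera images.
- jig: Fixed drilling jig: aluminium plate 195 x 100 x 12 mm on the table. Origin on the table surface; x runs along the channel towards the end stop and clamp, y across, z up; the plate spans x -110 to +85 mm. Two dark guide rails at y +-37 mm (10 mm wide, 8 mm above the plate, x -105 to +20 mm) leave a channel 64 mm wide. Two clamp cheeks at x 37 to 67 mm rise 54 mm above the table.
- stop (a point): Middle of the face of the end stop, a dark steel block across the end of the channel; the face is at x = +20 mm, y = 0 in the jig's frame and looks to the jig's -x; its top is 24 mm above the table.
- slab: Loose rectangular agate slab, teal with concentric pale and blue rings on top, 70 (x) x 56 (y) x 12 mm, 100 to 165 g, lying in the jig's channel (underside 12 mm above the table). Origin: centre of its underside; x is its long axis, along the channel. It starts 25 to 50 mm short of the end stop; fully home, its origin is at x = -15 mm in the jig's frame.
- clamp (a joint): Angle (rad) of the toggle clamp's lever, held at either end by an over-centre spring. 0: open, handle leaning 0.6 rad from upright to the jig's +x (away from the slab), nose with rubber pad raised. It grows as the handle swings to the jig's -x; 0.6: upright (centre); past that it snaps by itself to about 1.2, pad pressing on the slab (limit 1.25). About 3 N at the ball starts it.
- clamp_ball (a point): Centre of the red ball, 24 mm in diameter, at the end of the clamp's steel handle (10 mm thick); 85 mm from the hinge. When open it is 48 mm beyond the hinge in the jig's +x and 115 mm above the table; upright, 130 mm above it.
- clamp_hinge (a point): Hinge axis of the clamp, 45 mm above the table, at x = +52 mm, y = 0 in the jig's frame; the axis runs along the jig's y. Its x is the jig's x. The raised nose reaches about 40 mm from it towards -x, up to 95 mm above the table.
- amethyst: Bystander: loose purple stone point standing upright, 44 mm across, 70 mm high. Origin: centre of its underside.
- jar: Bystander: loose jar of reddish stones with a brass lid, 52 mm across, 65 mm high. Origin: centre of its underside.
- geode: Bystander: loose half geode, brown with violet crystals on top, 66 mm across, 40 mm high. Origin: centre of its underside.
- slice: Bystander: loose round green agate slice lying flat, 62 mm across, 9 mm thick. Origin: centre of its underside.
- caliper: Bystander: loose steel caliper with a black display, lying flat, 160 mm long (along its x), 12 mm high. Origin: underside, near the display.
- loupe: Bystander: loose folding loupe lying flat, black lens ring 36 mm across and steel cover, 80 mm long, 16 mm high. Origin: under the lens.
Not all that is in view belongs to the job. What is meant by the slab is not yellow, and is the smaller of those in its own colour.

How it is judged:
On the way, in this order (a step that is already met when the one before it is completed fails the run):
1. the slab sits against the end stop while the clamp is still open (x of slab in the frame of jig between -0.018 and -0.01 m and angle between the x axis of slab and the x axis of jig, either way round below 0.07 rad and height (world z) of slab below 0.016 m and value of joint clamp below 0.5 rad), for 0.2 s.
2. the clamp has snapped over onto the slab (x of slab in the frame of jig between -0.018 and -0.01 m and angle between the x axis of slab and the x axis of jig, either way round below 0.07 rad and height (world z) of slab below 0.016 m and value of joint clamp above 1.12 rad), for 0.2 s.
At the end, for the whole second after the job is handed in: The slab lies flat on the jig plate, within 3 mm of the end stop and square to the channel within 0.07 rad, at rest, and the clamp's lever is past centre and down (joint above 1.12 rad) (all of step 2 and linear speed of slab below 0.01 m/s); the robot touches nothing.
It fails at once if the slab is lifted off the jig plate (by more than 8 mm) or tipped (height (world z) of slab above 0.02 m or angle between slab's own z axis and vertical above 0.2 rad).
It fails at once if a bystander (amethyst, jar, geode, slice, caliper, loupe) is moved more than 15 mm or tipped (distance of any of amethyst, jar, geode, slice, caliper, loupe from where it was at the start of the episode above 0.015 m or angle between any of amethyst, jar, geode, slice, caliper, loupe's own z axis and vertical above 0.4 rad).
It also fails if it takes over 43 s, if anything falls off the work surface, if the arm or the gripper's body presses on something with over 40 N, if the wrist force passes 120 N, or if a joint passes its speed limit or range.

## Working session

There is one attempt and no reset: what is moved stays moved. The work goes in short steps, Python scripts to look and compute and a tool call to move; the robot and the scene stay as the last step left them, time stands still between calls to the robot, and variables do not carry over. Pictures are saved under pics/ and viewed, at most 10 in all, crops included, and the job is handed in when it is done.

Besides the shell and the picture viewer there is one more tool, called after ">>>" by a JSON object that holds its "method" and its "body". move_arm: Moves the arm, as the interface text tells. Shifts and turns lie within -1 to 1; 1 stands for 100 mm of shift or 45 degrees of turn. Its arguments: {"type":"object","properties":{"motion":{"type":"array","items":{"type":"number"}}},"required":["motion"]}

```bash
mkdir -p pics
python3 - <<'E'
from bench import robot
import cv2,numpy as np
for n in ["scene","top"]:
    im=robot.snapshot(n); cv2.imwrite(f"pics/{n}0.png",im[:,:,::-1])
    c=robot.get_calibration(n); print(n,{k:np.round(v,3).tolist() for k,v in c.items()})
o=robot.get_obs(); print({k:np.round(v,3).tolist() for k,v in o.items()})
E
```

```text
scene {'fx': 437.518, 'fy': 437.518, 'cx': 321.325, 'cy': 196.457, 'R': [[0.098, 0.995, 0.012], [0.855, -0.078, -0.513], [-0.51, 0.061, -0.858]], 't': [-0.094, -0.377, 1.444]}
top {'fx': 494.688, 'fy': 494.688, 'cx': 323.508, 'cy': 206.155, 'R': [[0.016, -1.0, 0.007], [-0.998, -0.017, -0.065], [0.065, -0.006, -0.998]], 't': [0.04, 0.51, 1.291]}
{'time': 0.1, 'joint_positions': [1.205, 0.088, 1.372, -0.0, 1.684, -0.103], 'qvel': [-0.0, -0.001, -0.003, -0.0, -0.002, 0.0], 'joint_torque': [0.002, -34.126, -30.33, 0.072, 0.03, -0.0], 'tool_pos': [0.143, 0.531, 0.204], 'ee_rot': [-3.14, -0.0, 2.879], 'wrist_force': [0.202, -0.129, -1.097], 'wrist_torque': [0.02, 0.039, 0.04], 'finger_force': 0.0, 'width': 0.094}
```

View pics/scene0.png

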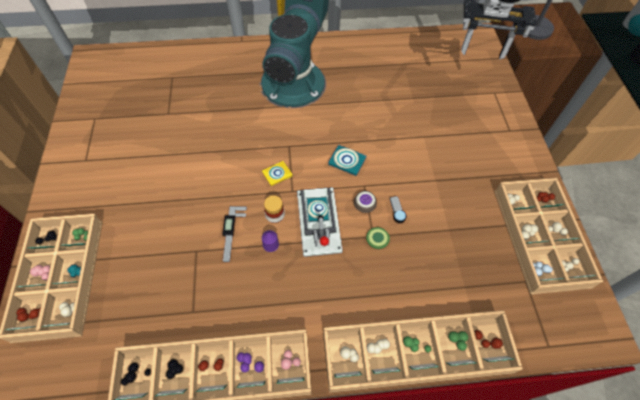

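View pics/top0.png

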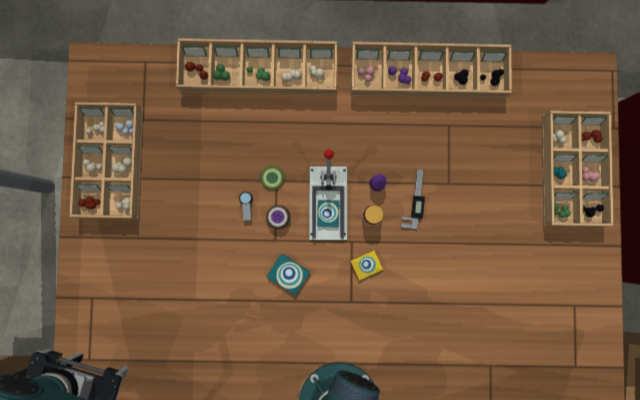

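The scene view shows the jig at (319,222) with a teal slab in it at (319,209). There is also a larger teal slab at (347,160) and a yellow one at (277,173). In the top view these are at (327,213), (289,274) and (367,265). The slab meant is the smaller teal one in the jig channel. I'll confirm it in a crop and measure.

```bash
cat > h.py <<'E'
import numpy as np,cv2
from bench import robot
def cal(n): 
    c=robot.get_calibration(n); return c,np.array(c["R"]),np.array(c["t"])
def ray(n,uv,z):
    c,R,t=cal(n); d=R.T@np.array([(uv[0]-c["cx"])/c["fx"],(uv[1]-c["cy"])/c["fy"],1.]); o=-R.T@t
    return o+d*(z-o[2])/d[2]
def proj(n,X):
    c,R,t=cal(n); p=R@np.asarray(X)+t; return np.array([c["fx"]*p[0]/p[2]+c["cx"],c["fy"]*p[1]/p[2]+c["cy"]])
def big(m):
    cs,_=cv2.findContours(m.astype(np.uint8),cv2.RETR_EXTERNAL,cv2.CHAIN_APPROX_NONE); return sorted(cs,key=cv2.contourArea)[::-1]
E
python3 - <<'E'
from h import *
im=cv2.imread("pics/top0.png"); x0,y0=225,140
hsv=cv2.cvtColor(im,cv2.COLOR_BGR2HSV).astype(int); H,S,V=hsv[...,0],hsv[...,1],hsv[...,2]
crop=cv2.resize(im[140:300,225:435],None,fx=3.7,fy=3.7,interpolation=cv2.INTER_CUBIC); cv2.imwrite("pics/crop.png",crop)
teal=(H>80)&(H<100)&(S>90)&(V>40); teal[:150]=0;teal[310:]=0;teal[:,:240]=0;teal[:,420:]=0
teal=cv2.morphologyEx(teal.astype(np.uint8),cv2.MORPH_CLOSE,np.ones((3,3)))
for c in big(teal)[:3]: 
    r=cv2.minAreaRect(c); print("teal",np.round(r[0],1),np.round(r[1],1),r[2],[np.round(ray("top",p,.024),3).tolist() for p in cv2.boxPoints(r)])
roi=np.zeros(H.shape,bool); roi[155:250,295:360]=1
pl=((S<45)&(V>120)&roi)
pts=np.argwhere(pl)[:,::-1].astype(np.int32); 
c=big(pl)[0]; r=cv2.minAreaRect(np.vstack(big(pl)[:6])); print("plate",r,[np.round(ray("top",p,.012),3).tolist() for p in cv2.boxPoints(r)])
for n in ["top","scene"]:
    im=cv2.imread(f"pics/{n}0.png"); hsv=cv2.cvtColor(im,cv2.COLOR_BGR2HSV).astype(int);H,S,V=hsv[...,0],hsv[...,1],hsv[...,2]
    m=((H<6)|(H>174))&(S>170)&(V>110)
    b=np.zeros_like(m); 
    if n=="top": b[145:165,315:345]=1
    else: b[230:250,310:335]=1
    p=np.argwhere(m&b).mean(0)[::-1]; print("ball",n,p,(m&b).sum(),ray(n,p,.115))
E
```

```text
teal [327.5 213.1] [20.4 25.3] 3.1798300743103027 [[0.458, 0.066, 0.024], [0.525, 0.064, 0.024], [0.523, 0.01, 0.024], [0.456, 0.013, 0.024]]
teal [288.1 274. ] [34.1 27.5] 32.47119140625 [[0.323, 0.195, 0.024], [0.384, 0.158, 0.024], [0.337, 0.082, 0.024], [0.277, 0.119, 0.024]]
teal [371.9 265.1] [ 4.9 13.3] 12.994616508483887 [[0.341, -0.07, 0.024], [0.375, -0.077, 0.024], [0.372, -0.09, 0.024], [0.338, -0.082, 0.024]]
plate ((327.5, 202.5), (73.0, 37.0), 90.0) [[0.616, 0.089, 0.012], [0.618, -0.009, 0.012], [0.423, -0.012, 0.012], [0.422, 0.086, 0.012]]
ball top [328.21153846 152.92307692] 52 [0.63392783 0.04007278 0.115     ]
ball scene [323.85714286 240.55102041] 49 [0.63449577 0.03681306 0.115     ]
```

View pics/crop.png

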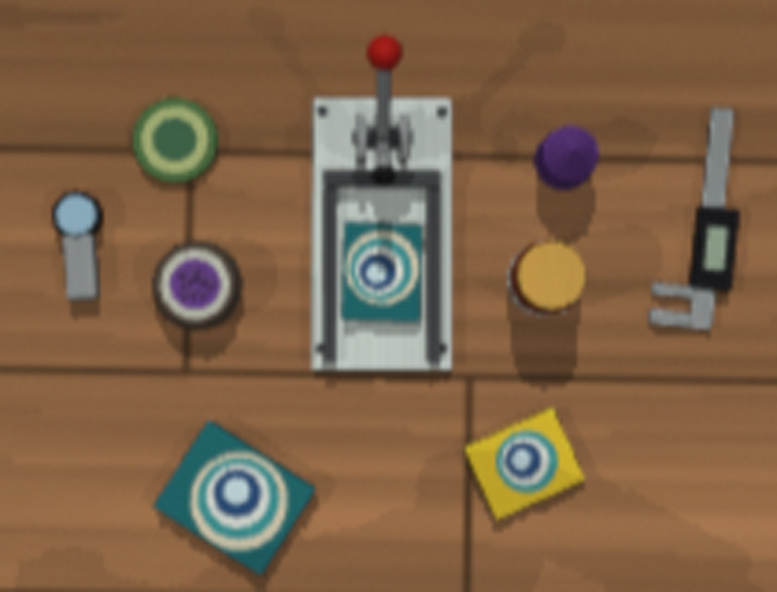

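The crop confirms it: the slab (67 x 54 mm measured) lies in the jig channel, and the outer teal slab is larger (about 89 x 71 mm). The jig's yaw is about 0.015 and its origin about (0.532, 0.038). The ball, predicted at x 0.632, was measured at 0.634. The slab's back face is at x≈0.456 and should end at 0.482. Next I move to a point behind the slab.

>>> {"method": "move_arm", "body": {"motion": [0, 0, -0.118, 0, 0, 0, 0.27, 0, 0, -0.118, 0, 0, 0, 0.27, 0, 0, -0.118, 0, 0, 0, 0.27, 0, 0, 0, -0.16, -0.27, 0, 0.27, 0, 0, 0, -0.16, -0.27, 0, 0.27, 0, 0, 0, -0.16, -0.27, 0, 0.27, 0, 0, 0, -0.16, -0.27, 0, 0.27, 0, 0, 0, -0.16, -0.27, 0, 0.27, 0, 0, 0, -0.16, -0.27, 0, 0.27, 0, 0, 0, -0.16, -0.27, 0, 0.27, 0, 0, 0, -0.16, -0.27, 0, 0.27, 0, 0, 0, -0.16, -0.27, 0, 0.27]}}

```text
time: 1.1
tool_pos: [0.2908, 0.2888, 0.2051]
ee_rot: [-3.141, -0.0, -3.126]
wrist_force: [0.9, -0.6, -0.9]
width: 0.0256
finger_force: 0.0
```

>>> {"method": "move_arm", "body": {"motion": [0, 0, 0, -0.16, -0.27, 0, 0.27, 0, 0, 0, -0.16, -0.27, 0, 0.27, 0, 0, 0, -0.16, -0.27, 0, 0.27, 0, 0, 0, -0.16, -0.27, 0, 0.27, 0, 0, 0, -0.16, -0.27, 0, 0.27, 0, 0, 0, -0.16, -0.27, 0, 0.27, 0, 0, 0, -0.16, -0.27, 0, 0.27, 0, 0, 0, -0.16, -0.27, 0, 0.27, 0, 0, 0, 0, 0, 0, 0.27, 0, 0, 0, 0, 0, 0, 0.27]}}

```text
time: 1.93
tool_pos: [0.4219, 0.0753, 0.2047]
ee_rot: [3.141, -0.002, -3.13]
wrist_force: [0.3, 0.7, 0.2]
width: 0.0251
finger_force: 0.0
```

>>> {"method": "move_arm", "body": {"motion": [0, 0, 0, 0, -0.19, 0, 0.27, 0, 0, 0, 0, -0.19, 0, 0.27, 0, 0, 0, 0, 0, 0.3, 0.27, 0, 0, 0, 0, 0, 0.3, 0.27, 0, 0, 0, 0, 0, 0.3, 0.27, 0, 0, 0, 0, 0, 0.3, 0.27, 0, 0, 0, 0, 0, 0.25, 0.27, 0, 0, 0, 0, 0, 0.1, 0.27, 0, 0, 0, 0, 0, 0.1, 0.27, 0, 0, 0, 0, 0, 0, 0.27, 0, 0, 0, 0, 0, 0, 0.27]}}

```text
time: 2.85
tool_pos: [0.423, 0.0388, 0.0413]
ee_rot: [3.141, 0.001, -3.126]
wrist_force: [0.4, -0.1, 1.3]
width: 0.0253
finger_force: 0.0
```

Run:
```python
from h import *
o=robot.get_obs(); print(o["tool_pos"],o["ee_rot"],o["wrist_force"])
a=robot.snapshot("wrist")[:,:,::-1]; b=robot.snapshot("top")[:,:,::-1]
b=cv2.resize(b[140:260,270:390],(400,400),interpolation=cv2.INTER_CUBIC)
cv2.imwrite("pics/w1.png",np.hstack([a[:, 120:520],b]))
```

```text
[0.4229838  0.03880771 0.04134338] [ 3.14142600e+00  1.26337379e-03 -3.12555120e+00] [ 0.38753786 -0.09717412  1.32829235]
```

View pics/w1.png

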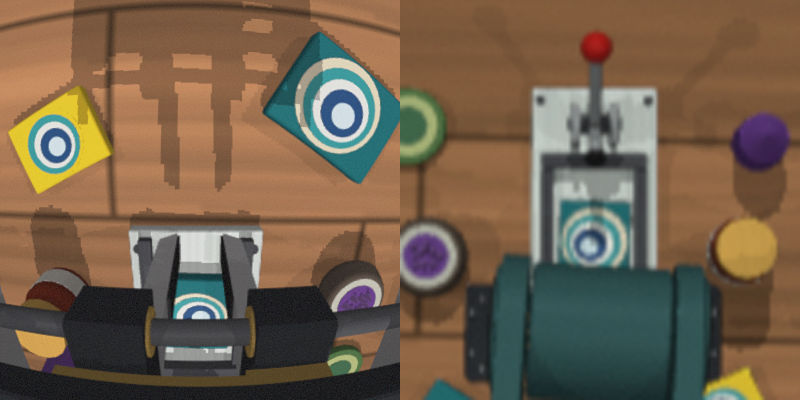

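The fingers are centred over the channel entry in the wrist view, at about (200,260), and the slab lies ahead. I lower and then push.

>>> {"method": "move_arm", "body": {"motion": [0, 0, 0, 0, 0, 0.08, 0.27, 0, 0, 0, 0, 0, 0.08, 0.27, 0, 0, 0, 0, 0, 0.07, 0.27, 0, 0, 0, 0, 0, 0, 0.27, 0, 0, 0, 0, 0, 0, 0.27, 0, 0, 0, -0.06, 0, 0, 0.27, 0, 0, 0, -0.06, 0, 0, 0.27, 0, 0, 0, -0.06, 0, 0, 0.27, 0, 0, 0, -0.05, 0, 0, 0.27, 0, 0, 0, 0, 0, 0, 0.27]}}

```text
time: 3.78
tool_pos: [0.4469, 0.0386, 0.0178]
ee_rot: [-3.142, 0.001, -3.126]
wrist_force: [-0.4, 0.5, -0.1]
width: 0.0251
finger_force: 0.0
```

>>> {"method": "move_arm", "body": {"motion": [0, 0, 0, -0.03, 0, 0, 0.27, 0, 0, 0, -0.03, 0, 0, 0.27, 0, 0, 0, -0.03, 0, 0, 0.27, 0, 0, 0, -0.03, 0, 0, 0.27, 0, 0, 0, -0.03, 0, 0, 0.27, 0, 0, 0, -0.03, 0, 0, 0.27, 0, 0, 0, -0.03, 0, 0, 0.27, 0, 0, 0, 0, 0, 0, 0.27, 0, 0, 0, 0, 0, 0, 0.27]}}

```text
time: 4.53
tool_pos: [0.4669, 0.039, 0.0176]
ee_rot: [3.141, 0.001, -3.126]
wrist_force: [-0.6, -0.1, 0.1]
width: 0.0258
finger_force: 0.0
```

>>> {"method": "move_arm", "body": {"motion": [0, 0, 0, -0.02, 0, 0, 0.27, 0, 0, 0, -0.02, 0, 0, 0.27, 0, 0, 0, -0.02, 0, 0, 0.27, 0, 0, 0, 0, 0, 0, 0.27, 0, 0, 0, 0, 0, 0, 0.27]}}

```text
time: 4.95
tool_pos: [0.4729, 0.0391, 0.0175]
ee_rot: [3.142, 0.001, -3.126]
wrist_force: [-0.4, -1.0, 0.1]
width: 0.0251
finger_force: 0.0
```

Run:
```python
from h import *
o=robot.get_obs(); print(o["tool_pos"],o["wrist_force"])
b=robot.snapshot("top")[:,:,::-1]; s=robot.snapshot("scene")[:,:,::-1]
cv2.imwrite("pics/p2.png",np.hstack([cv2.resize(b[160:240,287:367],(400,400),interpolation=cv2.INTER_CUBIC),cv2.resize(s[180:260,280:360],(400,400),interpolation=cv2.INTER_CUBIC)]))
```

```text
[0.47286781 0.0391163  0.01753423] [-0.41332419 -0.99480899  0.08365047]
```

View pics/p2.png

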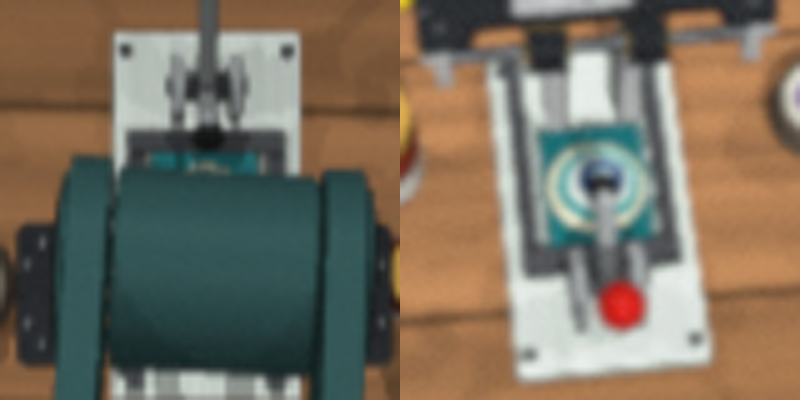

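In the right half (scene), the slab's front edge at about (600,243) nearly meets the end stop, and the fingers sit on its back edge at (555,120) and (630,120). I push the last few millimetres and watch the force.

>>> {"method": "move_arm", "body": {"motion": [0, 0, 0, -0.01, 0, 0, 0.27, 0, 0, 0, -0.01, 0, 0, 0.27, 0, 0, 0, 0, 0, 0, 0.27, 0, 0, 0, 0, 0, 0, 0.27]}}

```text
time: 5.38
tool_pos: [0.4736, 0.0392, 0.0175]
ee_rot: [3.141, -0.002, -3.126]
wrist_force: [-4.4, -0.7, 2.7]
width: 0.0251
finger_force: 2.2
```

>>> {"method": "move_arm", "body": {"motion": [0, 0, 0, -0.01, 0, 0, 0.27, 0, 0, 0, -0.01, 0, 0, 0.27, 0, 0, 0, 0, 0, 0, 0.27, 0, 0, 0, 0, 0, 0, 0.27]}}

```text
time: 5.72
tool_pos: [0.4737, 0.0391, 0.0174]
ee_rot: [-3.142, -0.006, -3.126]
wrist_force: [-10.6, -0.2, 7.8]
width: 0.0255
finger_force: 4.7
```

It is seated: contact at TCP x 0.4737, against 0.474 predicted, with 10 N and no further motion. I back off, lift, shut the fingers and go over beyond the ball.

>>> {"method": "move_arm", "body": {"motion": [0, 0, 0, 0.04, 0, 0, 0.27, 0, 0, 0, 0.1, 0, 0, 0.27, 0, 0, 0, 0.1, 0, 0, 0.27, 0, 0, 0, 0, 0, -0.2, 0.27, 0, 0, 0, 0, 0, -0.3, 0.27, 0, 0, 0, 0, 0, -0.3, 0.0, 0, 0, 0, 0, 0, -0.3, 0.0, 0, 0, 0, 0, 0, -0.3, 0.0, 0, 0, 0, 0, 0, -0.2, 0.0, 0, 0, 0, 0, 0, -0.1, 0.0, 0, 0, 0, 0, 0, 0, 0.0]}}

```text
time: 6.63
tool_pos: [0.4536, 0.0388, 0.1901]
ee_rot: [-3.141, 0.006, -3.126]
wrist_force: [-0.9, 0.0, -0.3]
width: 0.0006
finger_force: 0.0
```

Run:
```python
from h import *
o=robot.get_obs(); print(o["tool_pos"],o["wrist_force"],o["width"])
b=robot.snapshot("top")[:,:,::-1]; s=robot.snapshot("scene")[:,:,::-1]
cv2.imwrite("pics/p3.png",np.hstack([cv2.resize(b[140:240,277:377],(400,400),interpolation=cv2.INTER_CUBIC),cv2.resize(s[180:260,280:360],(400,400),interpolation=cv2.INTER_CUBIC)]))
```

```text
[0.45358058 0.03875608 0.19011152] [-0.87903788  0.02096256 -0.28259952] 0.0005947339189552046
```

View pics/p3.png

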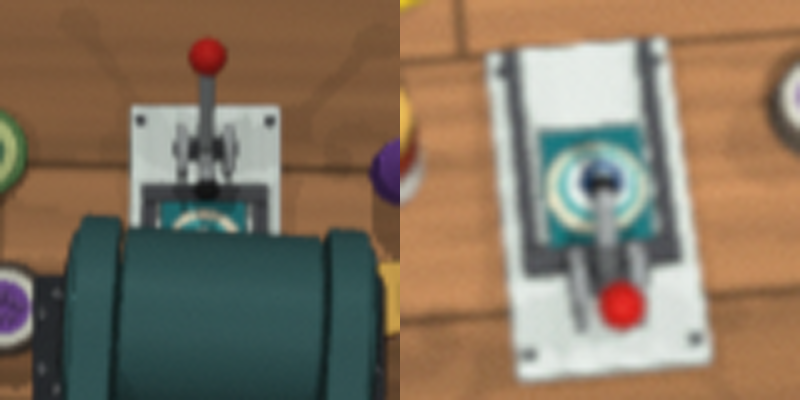

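The slab sits square at the stop: in the scene crop its edges span (540,128) to (665,240) and stay parallel to the rails. The clamp is still open, with the ball at (622,305). Next I move beyond the ball and lower.

>>> {"method": "move_arm", "body": {"motion": [0, 0, 0, -0.3, -0.03, 0, 0, 0, 0, 0, -0.3, 0, 0, 0, 0, 0, 0, -0.3, 0, 0, 0, 0, 0, 0, -0.3, 0, 0, 0, 0, 0, 0, -0.3, 0, 0, 0, 0, 0, 0, -0.3, 0, 0, 0, 0, 0, 0, -0.3, 0, 0, 0, 0, 0, 0, -0.25, 0, 0, 0, 0, 0, 0, 0, 0, 0, 0, 0, 0, 0, 0, 0, 0, 0]}}

```text
time: 7.57
tool_pos: [0.6867, 0.0393, 0.1827]
ee_rot: [3.141, -0.007, -3.126]
wrist_force: [0.6, 0.6, -0.6]
width: 0.0006
finger_force: 0.0
```

Run:
```python
from h import *
for p in [(538,130),(648,125),(548,248),(665,240)]: print(np.round(ray("scene",(280+(p[0]-400)/5,180+p[1]/5),.024),4))
print(robot.get_obs()["joint_positions"])
```

```text
[0.4866 0.0095 0.024 ]
[0.4889 0.0687 0.024 ]
[0.5576 0.0088 0.024 ]
[0.5585 0.0701 0.024 ]
[-2.52282527e-02  4.10424934e-01  1.02244204e+00  1.05015996e-04
  1.71610922e+00 -1.61117482e+00]
```

>>> {"method": "move_arm", "body": {"motion": [0, 0, 0, 0, 0, 0.2, 0, 0, 0, 0, 0, 0, 0.2, 0, 0, 0, 0, 0, 0, 0.2, 0, 0, 0, 0, 0, 0, 0.18, 0, 0, 0, 0, 0, 0, 0, 0, 0, 0, 0, 0.1, 0, 0, 0, 0, 0, 0, 0.1, 0, 0, 0, 0, 0, 0, 0.1, 0, 0, 0, 0, 0, 0, 0.1, 0, 0, 0]}}

```text
time: 8.32
tool_pos: [0.6503, 0.0388, 0.1128]
ee_rot: [3.142, 0.012, -3.126]
wrist_force: [11.7, 0.5, 10.2]
width: 0.0004
finger_force: 5.9
```

>>> {"method": "move_arm", "body": {"motion": [0, 0, 0, 0.1, 0, 0, 0, 0, 0, 0, 0.1, 0, 0, 0, 0, 0, 0, 0.1, 0, 0, 0, 0, 0, 0, 0.1, 0, 0, 0, 0, 0, 0, 0, 0, 0, 0]}}

```text
time: 8.73
tool_pos: [0.6059, 0.0383, 0.1115]
ee_rot: [3.142, 0.001, -3.126]
wrist_force: [-0.1, 0.6, 0.4]
width: 0.0007
finger_force: 0.0
```

Run:
```python
from h import *
s=robot.snapshot("scene")[:,:,::-1]
cv2.imwrite("pics/p4.png",cv2.resize(s[170:270,270:370],(500,500),interpolation=cv2.INTER_CUBIC))
```

```text
(no output)
```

View pics/p4.png

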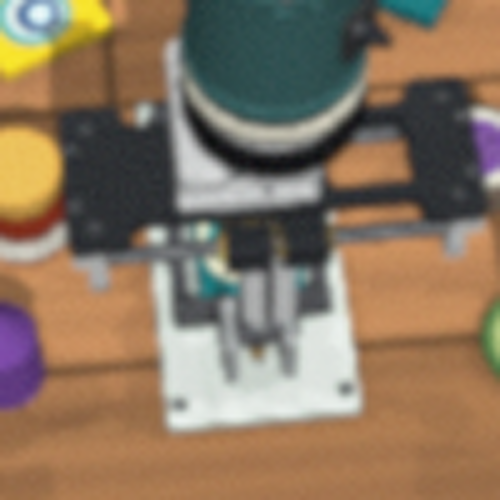

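The ball is gone from the +x side and the force is zero, so the lever has probably snapped over. I back away to +x, rise, and check.

>>> {"method": "move_arm", "body": {"motion": [0, 0, 0, -0.2, 0, 0, 0, 0, 0, 0, -0.3, 0, 0, 0, 0, 0, 0, -0.3, 0, 0, 0, 0, 0, 0, 0, 0, -0.3, 0, 0, 0, 0, 0, 0, -0.3, 0, 0, 0, 0, 0, 0, -0.3, 0, 0, 0, 0, 0, 0, -0.1, 0, 0, 0, 0, 0, 0, 0, 0, 0, 0, 0, 0, 0, 0, 0]}}

```text
time: 9.53
tool_pos: [0.6874, 0.0394, 0.2093]
ee_rot: [3.141, 0.0, -3.126]
wrist_force: [0.3, 0.0, -0.6]
width: 0.0005
finger_force: 0.0
```

Run:
```python
from h import *
o=robot.get_obs(); print(o["time"],o["tool_pos"],o["wrist_force"])
s=robot.snapshot("scene")[:,:,::-1]; t=robot.snapshot("top")[:,:,::-1]
cv2.imwrite("pics/p5.png",np.hstack([cv2.resize(x,(400,400),interpolation=cv2.INTER_CUBIC) for x in (s[160:270,265:375],t[150:260,272:382])]))
for n,im in [("scene",s),("top",t)]:
    hsv=cv2.cvtColor(np.ascontiguousarray(im),cv2.COLOR_BGR2HSV).astype(int);H,S,V=np.moveaxis(hsv,2,0)
    m=((H<6)|(H>174))&(S>170)&(V>110); b=np.zeros_like(m); b[170:260,300:345]=1
    if (m&b).sum(): p=np.argwhere(m&b).mean(0)[::-1]; print(n,p,(m&b).sum(),ray(n,p,.115),"expect",.536,.038)
```

```text
9.5333 [0.68742458 0.03939782 0.20928352] [ 0.32432469  0.00381245 -0.63730174]
```

View pics/p5.png

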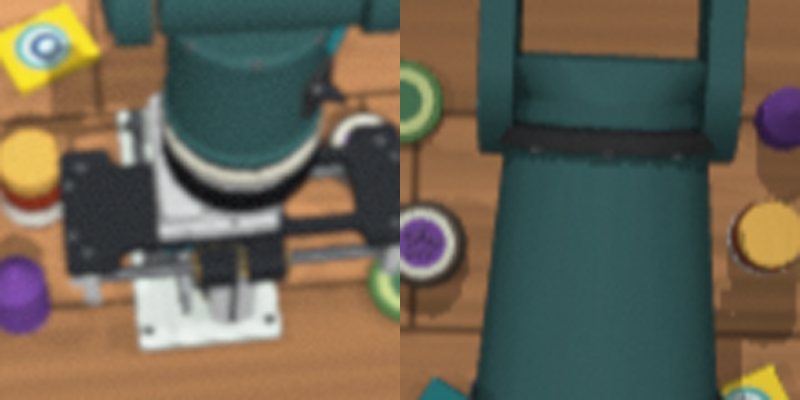

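The arm hides the jig in both views, so I move it aside at safe height.

>>> {"method": "move_arm", "body": {"motion": [0, 0, 0, 0.1, 0.25, 0, 0, 0, 0, 0, 0.1, 0.25, 0, 0, 0, 0, 0, 0.1, 0.25, 0, 0, 0, 0, 0, 0.1, 0.25, 0, 0, 0, 0, 0, 0.1, 0.25, 0, 0, 0, 0, 0, 0.1, 0.25, 0, 0, 0, 0, 0, 0.1, 0.25, 0, 0, 0, 0, 0, 0.1, 0.25, 0, 0, 0, 0, 0, 0.1, 0.25, 0, 0, 0, 0, 0, 0.1, 0.25, 0, 0, 0, 0, 0, 0, 0, 0, 0, 0, 0, 0, 0, 0, 0, 0]}}

```text
time: 10.63
tool_pos: [0.582, 0.2886, 0.2069]
ee_rot: [-3.14, -0.004, -3.124]
wrist_force: [0.2, 0.9, -0.6]
width: 0.0006
finger_force: 0.0
```

Run:
```python
from h import *
o=robot.get_obs(); print(o["time"],o["tool_pos"],o["wrist_force"])
s=robot.snapshot("scene")[:,:,::-1]; t=robot.snapshot("top")[:,:,::-1]
cv2.imwrite("pics/p6.png",np.hstack([cv2.resize(x,(400,400),interpolation=cv2.INTER_CUBIC) for x in (s[160:270,265:375],t[150:260,272:382])]))
for n,im in [("scene",s),("top",t)]:
    hsv=cv2.cvtColor(np.ascontiguousarray(im),cv2.COLOR_BGR2HSV).astype(int);H,S,V=np.moveaxis(hsv,2,0)
    m=((H<6)|(H>174))&(S>170)&(V>110); b=np.zeros_like(m); b[140:260,300:345]=1
    if (m&b).sum(): p=np.argwhere(m&b).mean(0)[::-1]; print(n,p,(m&b).sum(),ray(n,p,.115),"expect",.536,.038)
```

```text
10.6333 [0.5820216  0.28860543 0.20693835] [ 0.1921814   0.87619939 -0.61703182]
scene [319.18604651 205.25581395] 43 [0.53877505 0.03501108 0.115     ] expect 0.536 0.038
top [328.41509434 192.67924528] 53 [0.53577345 0.0380389  0.115     ] expect 0.536 0.038
```

View pics/p6.png

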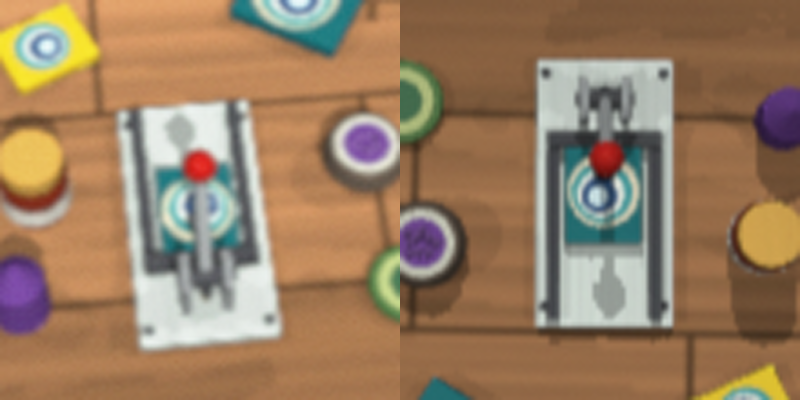

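The clamp is over. The ball is at (0.536, 0.038), exactly as expected for 1.2 rad. In the top view the slab sits square against the stop (edge at about (605,147)), the bystanders look unmoved and the arm is clear. I hand in the job.

```bash
python3 -c "
from bench import robot
print(robot.close_job())"
```

```text
the job is handed in; nothing more can be done
None
```

I pushed the agate slab home against the end stop, snapped the clamp over onto it, moved the arm clear and handed the job in at about 10.7 s; the interface returned no verdict.

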